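# Press the rubber stamp flush on the tilted ink pad

## Task

Slide the cover of the tilting inking stand all the way open, away from the ink pad. Then pick up the rubber stamp by its handle, tilt it to match the pad's slope and press its face flat on the middle of the pad, its long side along the pad's long side. Finish while still holding the stamp there, keeping a steady, moderate push against the pad; leave the glue stick standing where it is.

Things in the scene. Friction and masses are not known exactly. Their poses are not given: they have to be found in the camera images.
- stamp: rubber stamp standing loose on the desk, left or right of the stand: wooden block 22 (x) x 60 (y) x 16 mm high, a neck 14 mm in diameter up to 35 mm, then a round black handle 24 mm in diameter from 35 to 68 mm above the rubber face; about 60 g. Origin: centre of the rubber face (underside); z up along the handle, y along the block's long side (either end may go either way).
- ink_pad (a point): firm grey felt pad, 60 (x) x 96 (y) mm, on the right half of the inking stand's tilting top (94 x 232 mm). Origin: centre of its face, 83 mm above the desk; z is the face's outward normal, y (to the left) runs along its long side and the cover's track, x down the slope. Track lips 10 mm higher than the pad begin 35 mm from its middle, at x = +-35. The stand is fixed; its place and yaw vary.
- cover (a joint): travel of the steel cover plate (76 x 104 x 4 mm, 3 mm above the pad when shut) along its track, in m: 0 shut (centred over the pad), 0.108 fully open at the stop. It moves along the pad's +y (to the robot's left), slides with about 1.5 N and stays where it is left; it starts shut or up to 15 mm open
- cover_grip (a point): middle of the top of the black upright grip bar on the cover: 12 mm thick along the track (y), 32 mm along x, 27 mm high above the cover plate. Axes as the pad's; it moves with the cover
- glue_stick: upright glue stick, 27 mm in diameter, 87 mm high, loose; origin at the centre of its underside. To be left alone
- tilt_top: tilting wooden top of the inking stand, 94 (x) x 232 (y) mm, carrying pad and cover. Origin on its hinge axis, 55 mm above the desk; z is the top's outward normal, y along its long side, x down the slope. It leans away from the robot, towards the chair, by 0.15 to 0.45 rad, different each time, and is clamped tight: it does not give under the hand

How it is judged:
By the outcome, as a careful person would: the job done as asked, in the order asked, and still so for the second after the job is handed in, while the arm keeps its last pose, push and grip.
It also fails if it takes over 51 s, if anything falls off the work surface, if the arm or the gripper's body presses on something with over 40 N, if the wrist force passes 120 N, or if a joint passes its speed limit or range.

## Robot

A 6-joint arm with a two-finger parallel gripper is mounted at the origin on the work surface; the furniture and walls round the work are solid. World frame = base frame: x ahead of the robot, y to its left, z up, the work surface at z = 0. Lengths are in m, angles in rad, forces in N, time in s.
With the tool pointing down it reaches from about 0.325 to 0.85 m from the base axis. Payload 4.4 kg.
Tool frame: the origin (TCP) lies at the very end of the fingers, on their centre line; the grasp point (between the pads) lies 19 mm behind it; z points along the fingers, y is the line along which they close (so a half turn about z gives the same grasp; the last joint's range is limited). The gripper opens to 94 mm and grips with 3 to 60 N. Pads are 16 mm wide; open, the fingers measure 119 mm over their backs; the gripper's body (75 mm by 177 mm) begins 78 mm behind the grasp point.
Start: joints at [1.097, 0.207, 1.542, -0, 1.393, -0.15], TCP at [0.182, 0.545, 0.205] pointing down, gripper open.
Joint ranges: [-2.73, 2.73], [-0.86, 2.22], [0.23, 2.46], [-1.11, 4.25], [0.08, 2.63], [-2.82, 2.82]. Speed limits (rad/s): [2.79, 2.79, 3.14, 3.14, 3.14, 3.14].

## Interface

Orientations are given as a unit quaternion [w, x, y, z].
In Python, from bench import bot gives the robot as it stands.
- The arm moves only by the tool jog_arm, never from a script. Its argument "plan" is a list of rows, each an object with "gripper": the opening, from 0 (shut) to 1 (fully open); "translation": the shift along the tool's x, y, z in m, a list of three; "yaw": the turn about the tool's z in degrees. A call has 1 to 8 rows; each row is the pose to reach, as a shift and turn from the pose commanded when the call began, along the tool's axes at that moment; what a row does not reach only later rows make up. A row lasts 1/10 s, in which the tool goes at most 50 mm and 8.59 degrees, less where a joint would pass 70% of its speed; a pose out of reach is approached as far as the arm can. A call with a gripper value outside its range is refused whole. The fingers move at their own pace and stop on an object; "newtons" is the grip in N (left out, the last holds). Time passes only in rows, so rows that repeat a pose let the fingers close. It gives the time, the measured TCP pose, the force, the opening and the grip force at its end, in the units of the state.
- bot.get_state(): the state, without advancing time (a new reading comes with each control period).
- bot.camera(name): name is "scene" or "top"; returns a dict with "pixels" (384x512x3 uint8, red, green, blue), "depth" (384x512 float32, m along the optical axis (not along the pixel's ray), 0 where there is no reading), "vfov" (degrees; the focal length in pixels is half the picture's height over the tangent of half this angle, whatever the lens; pixels are square), "cx", "cy" (the principal point, pixels), "D" ([k1, k2, p1, p2, k3] as OpenCV has them; the pictures are not rectified), "extrinsics" (4x4, takes a point from camera to world coordinates). Camera axes: x right, y up, looking along -z (the intrinsics and any distortion apply to the point x, -y, -z); pixel columns grow to the right and rows downward; lengths in m; the calibration is good to about 2 mm. A picture is of the moment at which its call begins.
- bot.hand_in(): hands the job in; it is judged then, once.
Trained networks look in the newest picture that a camera, given by its name, has taken for a name from the list of things; names that differ only in an ending like _2 or _b are one class to them, and where a whole thing is asked for, a point or a joint stands for the part that bears it (a point fixed in the world has none). Each returns a list of dicts, best first, with "conf" (0 to 1); they miss things now and then, are a little off and sometimes report something else, mostly with a low value. They report only what shows in the picture. A call takes as long as a camera call.
- bot.trace(camera, query): "pixels" (384x512 bool, what is visible of it) and "bbox" ([left, top, right, bottom] in pixels, round what is visible of it).
- bot.spot_point(camera, query): "centre" ([column, row] in pixels: a listed point, or the origin of a listed thing).
The state is a dict: "clock": time; "joint_positions": joint angles; "joint_velocities": joint speeds; "joint_efforts": joint torques, N m; "eef_pos": TCP position; "tcp_rot": TCP orientation; "ft_force": force on the tool from outside, world axes, zero at the start; "torque": the same for the moment, N m; "width": opening from 0.0 (shut) to 1.0 (fully open); "grip_force": force on a finger pad.
Only numpy, scipy, OpenCV 4.12 (cv2) and the standard library are available. Lean on these libraries where they do the work, as an engineer would, in place of code of your own. Each camera call takes 0.05 s, during which the arm holds its last target. There are 200 camera calls.

## Working session

There is one attempt and no reset: what is moved stays moved. The work goes in short steps, Python scripts to look and compute and a tool call to move; the robot and the scene stay as the last step left them, time stands still between calls to the robot, and variables do not carry over. Pictures are saved under pics/ and viewed, at most 10 in all, crops included, and the job is handed in when it is done.

Besides the shell and the picture viewer there is one more tool, called after "Emit:" as name(argument=value, ...) on one line, values as JSON. jog_arm: Moves the arm, as the interface text tells. Its arguments: {"type":"object","properties":{"plan":{"type":"array"},"newtons":{"type":"number"}},"required":["plan"]}

```bash
ls; mkdir -p pics
cat > h.py <<'E'
import numpy as np, cv2
from bench import bot
from scipy.spatial.transform import Rotation as R
def K(c):
    f=c['pixels'].shape[0]/2/np.tan(np.radians(c['vfov'])/2)
    return np.array([[f,0,c['cx']],[0,f,c['cy']],[0,0,1.]])
def cloud(c):
    h,w=c['depth'].shape
    u,v=np.meshgrid(np.arange(w,dtype=float),np.arange(h,dtype=float))
    n=cv2.undistortPoints(np.stack([u,v],-1).reshape(-1,1,2),K(c),np.array(c['D'],float)).reshape(h,w,2)
    d=c['depth'];P=np.stack([n[...,0]*d,-n[...,1]*d,-d],-1)
    E=np.array(c['extrinsics']);P=P@E[:3,:3].T+E[:3,3];P[d==0]=np.nan
    return P
def proj(c,X):
    E=np.array(c['extrinsics']);p=(np.atleast_2d(X)-E[:3,3])@E[:3,:3]
    p=p*[1,-1,-1]
    return cv2.projectPoints(p,np.zeros(3),np.zeros(3),K(c),np.array(c['D'],float))[0][:,0]
E
cat > a.py <<'E'
from h import *
np.set_printoptions(precision=4,suppress=True)
ims=[]
for n in ['scene','top']:
    c=bot.camera(n);np.save(f'/tmp/{n}.npy',c,allow_pickle=True);P=cloud(c);ims.append(c['pixels'][...,::-1])
    cv2.imwrite(f'pics/{n}0.png',ims[-1])
    print(n,np.array(c['extrinsics'])[:3,3])
    for q in ['stamp','ink_pad','cover','cover_grip','glue_stick','tilt_top']:
        for r in bot.trace(n,q)[:2]:
            m=r['pixels'];print(q,'tr',round(r['conf'],2),r['bbox'],m.sum(),np.nanmedian(P[m],0),np.nanmax(P[m][:,2]))
        for r in bot.spot_point(n,q)[:2]:
            u,v=np.array(r['centre']).round().astype(int);print(q,'sp',round(r['conf'],2),r['centre'],P[min(v,383),min(u,511)])
print(bot.get_state())
E
python3 a.py
```

```text
pics
scene [ 1.0022 -0.5157  0.8563]
stamp tr 0.54 [300.6, 138.7, 316.5, 162.2] 251 [0.4134 0.2824 0.0164] 0.06983585763392397
stamp sp 0.67 [307.7, 158.9] [0.4172 0.2808 0.0037]
ink_pad tr 0.95 [195.0, 176.4, 294.5, 246.6] 3454 [ 0.4851 -0.0506  0.0833] 0.12070095434237971
ink_pad sp 0.82 [231.0, 216.2] [ 0.4869 -0.0964  0.1043]
cover tr 0.7 [205.4, 198.3, 253.7, 235.3] 1178 [ 0.4806 -0.0937  0.0903] 0.12070095434237971Traceback (most recent call last):
  File "a.py", line 11, in <module>
    for r in bot.spot_point(n,q)[:2]:
             ~~~~~~~~~~~~~~^^^^^
ValueError: it knows: cover_grip, glue_stick, ink_pad, stamp, tilt_top
```

View pics/scene0.png

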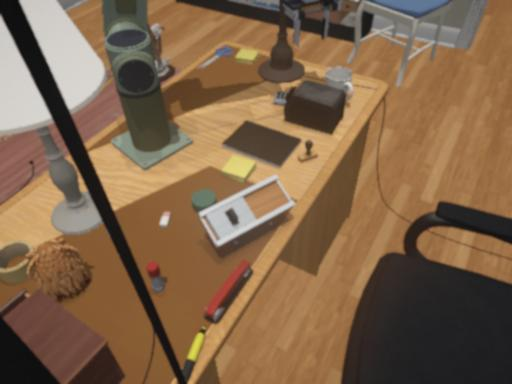

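The scene view shows the stand at about (247,215) with the cover grip at (232,215). The stamp is at (308,152), and the red-capped glue stick is at (155,278).

```bash
sed -i "s/        for r in bot.spot/        if q!='cover':\n         for r in bot.spot/" a.py; python3 a.py
```

```text
scene [ 1.0022 -0.5157  0.8563]
stamp tr 0.49 [299.6, 141.2, 317.0, 161.2] 223 [0.413  0.2817 0.0171] 0.0691949491263728
stamp sp 0.67 [308.4, 159.1] [0.4199 0.2772 0.0075]
ink_pad tr 0.68 [198.2, 174.5, 295.4, 247.0] 3313 [ 0.4857 -0.0511  0.0837] 0.11988059307572407
ink_pad sp 0.58 [226.7, 220.6] [ 0.481  -0.1051  0.0886]
cover tr 0.62 [204.5, 197.1, 255.9, 238.9] 1170 [ 0.4805 -0.094   0.0901] 0.11988059307572407
cover tr 0.17 [145.3, 262.2, 163.8, 292.0] 340 [ 0.4642 -0.3091  0.0602] 0.0888779287888728
cover_grip tr 0.96 [208.3, 199.0, 255.0, 237.5] 1150 [ 0.4805 -0.0939  0.0902] 0.11988059307572407
cover_grip sp 0.73 [233.6, 214.3] [ 0.4932 -0.0919  0.1127]
glue_stick tr 0.74 [144.0, 265.2, 161.0, 292.2] 313 [ 0.4643 -0.3092  0.0607] 0.0888779287888728
glue_stick sp 0.65 [310.5, 156.7] [0.4189 0.2877 0.0083]
glue_stick sp 0.59 [159.0, 287.3] [ 0.4681 -0.3093  0.0186]
tilt_top tr 0.74 [196.6, 174.5, 296.4, 251.3] 3419 [ 0.4857 -0.0509  0.0834] 0.11988059307572407
tilt_top tr 0.41 [145.7, 264.3, 161.6, 292.3] 333 [ 0.4642 -0.3098  0.0584] 0.0888779287888728
tilt_top sp 0.81 [244.1
[... 536 characters left out ...]
 [353.8, 195.8] [ 0.4524 -0.2922  0.022 ]
tilt_top tr 0.92 [221.6, 156.4, 311.4, 203.6] 2517 [ 0.4763 -0.0398  0.0836] 0.11989802490415258
tilt_top sp 0.57 [264.4, 184.9] [ 0.4582 -0.0299  0.088 ]
{'clock': 1.5, 'joint_positions': array([ 1.0975,  0.2066,  1.5415, -0.    ,  1.3935, -0.1505]), 'joint_velocities': array([ 0.0017, -0.0014, -0.0003,  0.0005, -0.0008, -0.0019]), 'joint_efforts': array([ -0.    , -37.088 , -28.1752,   0.0699,   0.0276,  -0.    ]), 'eef_pos': array([0.1824, 0.5453, 0.2055]), 'tcp_rot': array([0.    , 0.1607, 0.987 , 0.    ]), 'ft_force': array([ 0.1567, -0.6003, -0.0516]), 'torque': array([-0.0531,  0.0211,  0.0393]), 'grip_force': 0.0, 'width': 1.0014501390932664}
```

View pics/top0.png

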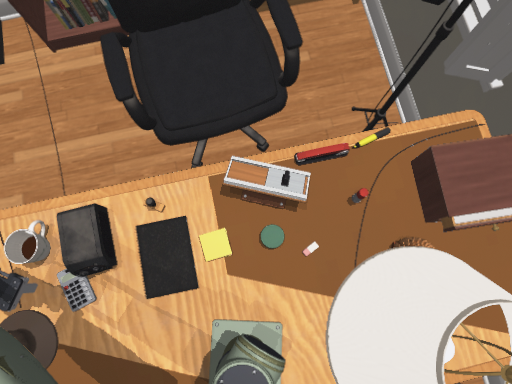

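The top view shows the stand at (267,180), with orange wood on its left half and the black cover grip at (287,178). The stamp is at (153,204) and the glue stick at (361,194). Next I fit the geometry.

```bash
cat > b.py <<'E'
from h import *
np.set_printoptions(precision=4,suppress=True)
for n in ['scene','top']:
    c=np.load(f'/tmp/{n}.npy',allow_pickle=True).item();P=cloud(c);px=c['pixels'].astype(int)
    reg=(abs(P[...,0]-.48)<.12)&(abs(P[...,1]+.045)<.17)&(P[...,2]>.045)
    hsv=cv2.cvtColor(c['pixels'],cv2.COLOR_RGB2HSV)
    # desk check
    d=P[(abs(P[...,0]-.35)<.05)&(abs(P[...,1])<.2)];print(n,'desk z',np.nanmedian(d[:,2]))
    ker=np.ones((3,3),np.uint8)
    wood=reg&(hsv[...,1]>90)&(hsv[...,2]>90); wood=cv2.erode(wood.astype(np.uint8),ker,iterations=2)>0
    def plane(Q):
        m=np.median(Q,0)
        for _ in range(5):
            k=abs((Q-m)@np.linalg.svd(Q-m,full_matrices=False)[2][2])<.004;Q=Q[k];m=Q.mean(0)
        nn=np.linalg.svd(Q-m,full_matrices=False)[2][2];return m,nn*np.sign(nn[2]),len(Q)
    m,nn,k=plane(P[wood]);print('wood',m,nn,k,'tilt',np.arccos(nn[2]),'dir',np.arctan2(nn[1],nn[0]))
    h=(P-m)@nn
    blk=reg&(px.max(-1)<75)&(h>.015)
    Q=P[blk];hb=h[blk];print('grip pts',len(Q),'hmax',np.sort(hb)[-5:])
    T=Q[hb>np.percentile(hb,95)-.006];print('grip top mean',T.mean(0),T.min(0),T.max(0),len(T))
    lip=reg&(h>.004)&(h<.016);L=P[reg&(h>-.004)&(h<.02)]
    ex=np.array([nn[2],0,-nn[0]]);ex/=np.linalg.norm(ex);ey=np.cross(nn,ex)
    uv=np.stack([(L-m)@ex,(L-m)@ey],-1).astype(np.float32)
    r=cv2.minAreaRect(uv);print('rect',r, 'ctr',m+ex*r[0][0]+ey*r[0][1],'hist h',np.histogram(h[reg],bins=np.arange(-.02,.05,.004))[0])
    cv_=reg&(h>.002)&(h<.012)&(hsv[...,1]<60)
    S=(abs(P[...,0]-.4)<.06)&(abs(P[...,1]-.28)<.06)
    s=P[S&(P[...,2]>.04)];print('handle',len(s),s.mean(0),s.min(0),s.max(0))
    s=P[S&(P[...,2]>.055)];print('top',len(s),s.mean(0),s.min(0),s.max(0))
    s=P[S&(P[...,2]>.010)&(P[...,2]<.022)];print('block',len(s),s.mean(0),s.min(0),s.max(0),cv2.minAreaRect(s[:,:2].astype(np.float32)*1000))
    g=P[(abs(P[...,0]-.46)<.05)&(abs(P[...,1]+.31)<.05)&(P[...,2]>.08)];print('glue',g.mean(0))
    if n=='top': im=c['pixels'][140:220,130:320,::-1];cv2.imwrite('pics/crop.png',cv2.resize(im,None,fx=4,fy=4,interpolation=cv2.INTER_CUBIC))
E
python3 b.py
```

```text
scene desk z 0.0006173932014366112
wood [0.4915 0.0166 0.0796] [ 0.4211 -0.0685  0.9044] 504 tilt 0.4407385370750229 dir -0.16125054413170348
grip pts 26 hmax [0.0288 0.0292 0.0293 0.0308 0.0337]
grip top mean [ 0.49   -0.0961  0.1032] [ 0.4781 -0.098   0.0989] [ 0.5006 -0.0939  0.1098] 11
rect ((0.027697555720806122, -0.07409441471099854), (0.254367470741272, 0.17054951190948486), 81.23540496826172) ctr [ 0.5145 -0.0573  0.0633] hist h [   0    0   14   59  640  611  259 1062  634   37    8   11    7   32
   36    0    0]
handle 65 [0.4134 0.2818 0.0585] [0.4008 0.2746 0.0407] [0.4234 0.2939 0.0692]
top 43 [0.4127 0.2825 0.0631] [0.4008 0.2753 0.0557] [0.4234 0.2939 0.0692]
block 271 [0.3777 0.2715 0.0142] [0.3402 0.2212 0.0101] [0.4288 0.3318 0.0214] ((375.8749084472656, 270.2300109863281), (107.10031127929688, 87.56600952148438), 77.75444793701172)
glue [ 0.4576 -0.307   0.0856]
top desk z -0.001318335911129842
wood [0.4955 0.0154 0.0729] [ 0.4339 -0.0732  0.898 ] 361 tilt 0.4556168177812646 dir -0.16711481068778966
grip pts 59 hmax [0.0391 0.0392 0.0396 0.0397 0.0399]
grip top mean [ 0.4821 -0.0882  0.1118] [ 0.4677 -0.0934  0.1022] [ 0.4963 -0.0819  0.1199] 39
rect ((-0.01787843182682991, -0.05326762795448303), (0.2315460592508316, 0.09730615466833115), 80.75718688964844) ctr [ 0.4777 -0.0377  0.0772] hist h [  0   3  24  75 484 462 200 747 476  22   5   6   2  19  28   0   0]
handle 69 [0.4031 0.2867 0.0604] [0.3926 0.276  0.0493] [0.4145 0.3015 0.0699]
top 58 [0.4036 0.2877 0.0619] [0.3934 0.2774 0.055 ] [0.4145 0.3015 0.0699]
block 223 [0.3697 0.2659 0.0131] [0.3401 0.2203 0.01  ] [0.4214 0.3277 0.0209] ((374.89080810546875, 269.7696838378906), (105.73421478271484, 80.76203918457031), 82.04629516601562)
glue [ 0.451  -0.3033  0.0843]
```

View pics/crop.png

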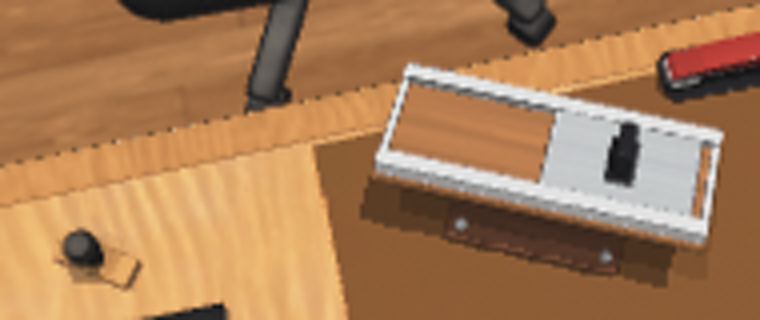

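The crop shows the stand turned about -9° with the cover nearly shut; its left edge is at crop x≈547. The grip is at (622,155), and the stamp's block runs from about (62,258) to (138,268). I'll make the first move towards the cover grip.

Emit:
jog_arm(plan=[{"gripper": 0.6, "translation": [-0.486, -0.509, 0.0], "yaw": -9}, {"gripper": 0.6, "translation": [-0.486, -0.509, 0.0], "yaw": -9}, {"gripper": 0.6, "translation": [-0.486, -0.509, 0.0], "yaw": -9}, {"gripper": 0.6, "translation": [-0.486, -0.509, 0.0], "yaw": -9}, {"gripper": 0.6, "translation": [-0.486, -0.509, 0.0], "yaw": -9}, {"gripper": 0.6, "translation": [-0.486, -0.509, 0.0], "yaw": -9}, {"gripper": 0.6, "translation": [-0.486, -0.509, 0.0], "yaw": -9}, {"gripper": 0.6, "translation": [-0.486, -0.509, 0.0], "yaw": -9}], newtons=20)

```text
clock: 2.3
eef_pos: [0.3528, 0.1824, 0.2059]
tcp_rot: [0.001, 0.083, 0.997, 0.0]
ft_force: [0.8, 0.0, 0.0]
width: 0.601
grip_force: 0.0
```

```bash
cat > go.py <<'E'
# usage: go.py x y z [toolY angle deg] -> shift in tool axes, yaw
import sys
from h import *
np.set_printoptions(precision=4,suppress=True)
s=bot.get_state();q=s['tcp_rot'];r=R.from_quat([q[1],q[2],q[3],q[0]])
print('t',s['clock'],'p',s['eef_pos'],'ft',s['ft_force'],'w',s['width'],'g',s['grip_force'])
ty=r.apply([0,1,0]);a=np.degrees(np.arctan2(ty[1],ty[0]));print('tooly ang',a,'z',r.apply([0,0,1]))
for k in range(1,len(sys.argv)-1,4):
    t=np.array(sys.argv[k:k+3],float);d=r.inv().apply(t-s['eef_pos'])
    print('shift',d,'yaw',(a-float(sys.argv[k+3])+90)%180-90)
print('axes: world x->',r.inv().apply([1,0,0]),'pad y->',r.inv().apply([.162,.987,0]))
E
python3 go.py .482 -.092 .19 80.7
python3 - <<'E'
from h import *
out=[]
for n,(u,v) in [('scene',(308,152)),('top',(153,204))]:
    c=np.load(f'/tmp/{n}.npy',allow_pickle=True).item();P=cloud(c)
    m=(np.hypot(P[...,0]-.408,P[...,1]-.285)<.04)
    for lo in (.006,.008,.010):
        s=P[m&(P[...,2]>lo)&(P[...,2]<.022)];print(n,lo,len(s),s[:,:2].mean(0),cv2.minAreaRect((s[:,:2]*1000).astype(np.float32)))
    out.append(cv2.resize(c['pixels'][v-20:v+20,u-20:u+20,::-1],(400,400),interpolation=cv2.INTER_CUBIC))
cv2.imwrite('pics/st.png',np.hstack(out))
E
```

```text
t 2.3 p [0.3528 0.1824 0.2059] ft [0.8228 0.0044 0.0205] w 0.6012286901149864 g 0.0
tooly ang 80.53024554974904 z [ 0.0015  0.0004 -1.    ]
shift [-0.1726 -0.2494  0.016 ] yaw -0.16975445025096292
axes: world x-> [-0.9864  0.1645  0.0015] pad y-> [0.0026 1.0002 0.0007]
scene 0.006 136 [0.4122806  0.28312301] ((408.4522399902344, 286.2042541503906), (61.366085052490234, 30.012393951416016), 71.17768096923828)
scene 0.008 125 [0.41212553 0.28358862] ((408.4522399902344, 286.2042541503906), (61.366085052490234, 30.012393951416016), 71.17768096923828)
scene 0.01 116 [0.41154607 0.28357482] ((408.1979064941406, 286.30694580078125), (61.774314880371094, 29.221220016479492), 74.69627380371094)
top 0.006 95 [0.39982794 0.27996267] ((404.1997985839844, 288.1921081542969), (59.09088897705078, 22.115314483642578), 70.2638931274414)
top 0.008 93 [0.39991254 0.27977644] ((404.1997985839844, 288.1921081542969), (59.09088897705078, 22.115314483642578), 70.2638931274414)
top 0.01 87 [0.3996851  0.27966941] ((404.3506164550781, 288.2397155761719), (58.77073287963867, 22.1079044342041), 69.81944274902344)
```

View pics/st.png

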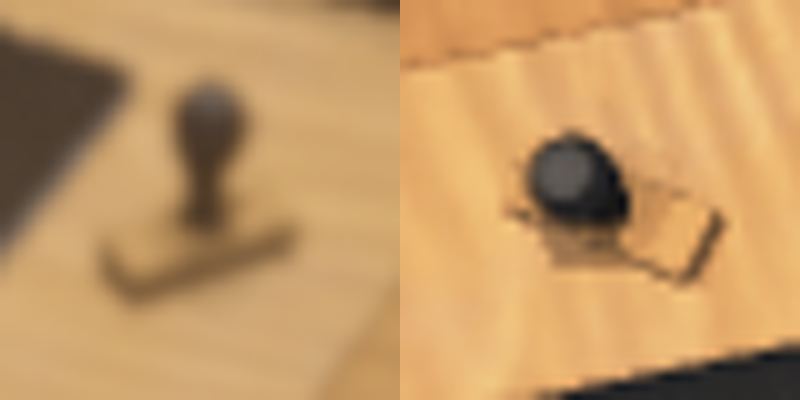

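The left crop shows the stamp upright with its long edge running from (130,295) to (295,235). The right crop shows the long edge from (510,210) to (690,285), so the long axis is at about 70° in the world and the stamp's centre is near (0.406, 0.287). I'll carry on to the cover grip.

Emit:
jog_arm(plan=[{"gripper": 0.6, "translation": [-0.172, -0.25, 0.03], "yaw": 0}, {"gripper": 0.6, "translation": [-0.172, -0.25, 0.03], "yaw": 0}, {"gripper": 0.6, "translation": [-0.172, -0.25, 0.03], "yaw": 0}, {"gripper": 0.6, "translation": [-0.172, -0.25, 0.03], "yaw": 0}, {"gripper": 0.6, "translation": [-0.172, -0.25, 0.03], "yaw": 0}, {"gripper": 0.6, "translation": [-0.172, -0.25, 0.03], "yaw": 0}, {"gripper": 0.6, "translation": [-0.172, -0.25, 0.03], "yaw": 0}, {"gripper": 0.6, "translation": [-0.172, -0.25, 0.03], "yaw": 0}])

```text
clock: 3.1
eef_pos: [0.4807, -0.0918, 0.1751]
tcp_rot: [-0.001, 0.084, 0.996, 0.0]
ft_force: [-0.1, 0.6, 0.2]
width: 0.604
grip_force: 0.0
```

```bash
python3 go.py .480 -.090 .095 80.7
python3 - <<'E'
from h import *
c=bot.camera('scene');P=cloud(c)
cv2.imwrite('pics/s2.png',cv2.resize(c['pixels'][130:290,140:340,::-1],None,fx=3,fy=3,interpolation=cv2.INTER_CUBIC))
E
```

```text
t 3.1 p [ 0.4807 -0.0918  0.1751] ft [-0.1466  0.6473  0.192 ] w 0.6036502563090067 g 0.0
tooly ang 80.34632120699402 z [-0.001   0.0007 -1.    ]
shift [0.0009 0.0016 0.0801] yaw -0.35367879300598304
axes: world x-> [-0.9858  0.1677 -0.001 ] pad y-> [0.0058 1.0002 0.0006]
```

View pics/s2.png

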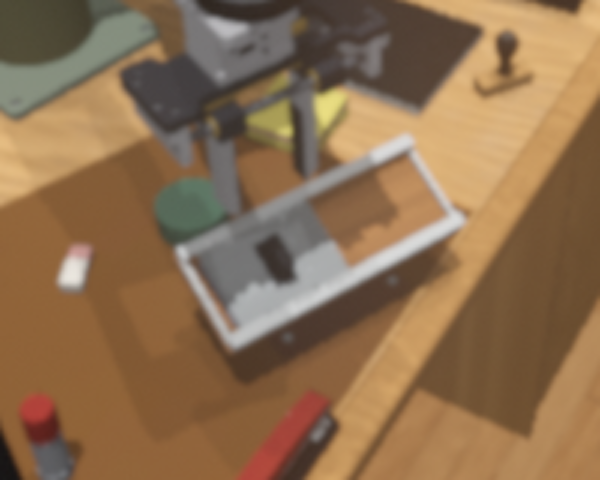

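The picture shows the open gripper above the stand, fingertips at crop (237,205) and (310,170), with the grip bar at (275,258). Nothing is in the way, so I go down and close.

Emit:
jog_arm(plan=[{"gripper": 0.6, "translation": [0.001, 0.002, 0.045], "yaw": 0}, {"gripper": 0.6, "translation": [0.001, 0.002, 0.07], "yaw": 0}, {"gripper": 0.6, "translation": [0.001, 0.002, 0.08], "yaw": 0}, {"gripper": 0.0, "translation": [0.001, 0.002, 0.08], "yaw": 0}, {"gripper": 0.0, "translation": [0.001, 0.002, 0.08], "yaw": 0}, {"gripper": 0.0, "translation": [0.001, 0.002, 0.08], "yaw": 0}, {"gripper": 0.0, "translation": [0.001, 0.002, 0.08], "yaw": 0}], newtons=15)

```text
clock: 3.85
eef_pos: [0.4811, -0.089, 0.0969]
tcp_rot: [0.001, 0.083, 0.997, -0.0]
ft_force: [-0.2, -0.2, -0.4]
width: 0.295
grip_force: 0.0
```

Emit:
jog_arm(plan=[{"gripper": 0.0, "translation": [0, 0, 0], "yaw": 0}, {"gripper": 0.0, "translation": [0, 0, 0], "yaw": 0}, {"gripper": 0.0, "translation": [0, 0, 0], "yaw": 0}, {"gripper": 0.0, "translation": [0, 0, 0], "yaw": 0}])

```text
clock: 4.25
eef_pos: [0.4804, -0.0888, 0.0959]
tcp_rot: [0.0, 0.083, 0.997, 0.0]
ft_force: [-0.9, -0.2, 4.5]
width: 0.123
grip_force: 15.0
```

```bash
python3 go.py .480 -.090 .095 80.7
```

```text
t 4.25 p [ 0.4804 -0.0888  0.0959] ft [-0.8684 -0.218   4.5302] w 0.12309868799578341 g 14.99533787369728
tooly ang 80.47479856026045 z [ 0.0008 -0.     -1.    ]
shift [ 0.0002 -0.0012  0.0009] yaw -0.22520143973954987
axes: world x-> [-0.9862  0.1655  0.0008] pad y-> [0.0036 1.0002 0.0001]
```

Emit:
jog_arm(plan=[{"gripper": 0.0, "translation": [0, 0.01, 0], "yaw": 0}, {"gripper": 0.0, "translation": [0, 0.025, 0], "yaw": 0}, {"gripper": 0.0, "translation": [0, 0.04, 0], "yaw": 0}, {"gripper": 0.0, "translation": [0, 0.055, 0], "yaw": 0}, {"gripper": 0.0, "translation": [0, 0.07, 0], "yaw": 0}, {"gripper": 0.0, "translation": [0, 0.082, 0], "yaw": 0}, {"gripper": 0.0, "translation": [0, 0.09, 0], "yaw": 0}, {"gripper": 0.0, "translation": [0, 0.09, 0], "yaw": 0}])

```text
clock: 5.05
eef_pos: [0.4968, 0.0014, 0.096]
tcp_rot: [0.002, 0.082, 0.997, 0.001]
ft_force: [6.4, -0.1, -1.1]
width: 0.125
grip_force: 15.0
```

```bash
python3 go.py
```

```text
t 5.05 p [0.4968 0.0014 0.096 ] ft [ 6.3981 -0.1413 -1.0816] w 0.12521441373475176 g 14.999943226575851
tooly ang 80.54923207945374 z [ 0.0041  0.0008 -1.    ]
axes: world x-> [-0.9864  0.1642  0.0041] pad y-> [0.0023 1.0002 0.0014]
```

Emit:
jog_arm(plan=[{"gripper": 0.0, "translation": [-0.001, 0.006, 0], "yaw": 0}, {"gripper": 0.0, "translation": [-0.001, 0.01, 0], "yaw": 0}, {"gripper": 0.0, "translation": [-0.001, 0.014, 0], "yaw": 0}, {"gripper": 0.0, "translation": [-0.001, 0.018, 0], "yaw": 0}, {"gripper": 0.0, "translation": [-0.001, 0.018, 0], "yaw": 0}])

```text
clock: 5.55
eef_pos: [0.4987, 0.0122, 0.0959]
tcp_rot: [0.0, 0.082, 0.997, -0.006]
ft_force: [0.2, -17.8, 3.9]
width: 0.127
grip_force: 15.0
```

```bash
python3 go.py
```

```text
t 5.55 p [0.4987 0.0122 0.0959] ft [  0.2309 -17.8347   3.9491] w 0.12721478730875674 g 14.997811317443848
tooly ang 80.63006653601396 z [-0.0009 -0.0118 -0.9999]
axes: world x-> [-0.9867  0.1628 -0.0009] pad y-> [ 0.0008  1.0001 -0.0118]
```

Emit:
jog_arm(plan=[{"gripper": 0.0, "translation": [0, -0.004, 0], "yaw": 0}, {"gripper": 0.4, "translation": [0, -0.005, 0], "yaw": 0}, {"gripper": 0.4, "translation": [0, -0.005, 0], "yaw": 0}, {"gripper": 0.4, "translation": [0, -0.005, 0], "yaw": 0}, {"gripper": 0.4, "translation": [0, -0.005, -0.03], "yaw": 0}, {"gripper": 0.4, "translation": [0, -0.005, -0.06], "yaw": 0}, {"gripper": 0.4, "translation": [0, -0.005, -0.09], "yaw": 0}])

```text
clock: 6.25
eef_pos: [0.4967, 0.0135, 0.1855]
tcp_rot: [-0.002, 0.082, 0.997, 0.0]
ft_force: [1.1, -0.1, -0.2]
width: 0.402
grip_force: 0.0
```

```bash
python3 go.py .406 .2865 .16 70.3
python3 - <<'E'
from h import *
np.set_printoptions(precision=4,suppress=True)
for n in ['scene','top']:
    c=bot.camera(n);np.save(f'/tmp/{n}1.npy',c,allow_pickle=True);P=cloud(c)
    for q in ['ink_pad','cover_grip']:
        for r in bot.spot_point(n,q)[:1]:
            u,v=np.array(r['centre']).round().astype(int);print(n,q,r['conf'],r['centre'],P[v,u])
        for r in bot.trace(n,q)[:1]: print(r['conf'],r['bbox'],r['pixels'].sum(),np.nanmedian(P[r['pixels']],0))
    cv2.imwrite(f'pics/{n}1.png',c['pixels'][...,::-1])
a=cv2.imread('pics/top1.png')[145:215,210:320];b=cv2.imread('pics/scene1.png')[165:260,185:305]
cv2.imwrite('pics/pad.png',np.hstack([cv2.resize(a,(440,380),interpolation=3),cv2.resize(b,(360,380),interpolation=3)]))
E
```

```text
t 6.25 p [0.4967 0.0135 0.1855] ft [ 1.0821 -0.142  -0.1781] w 0.40158724248831634 g 0.0
tooly ang 80.550066532968 z [-0.0032  0.0009 -1.    ]
shift [0.1342 0.2544 0.026 ] yaw 10.250066532968006
axes: world x-> [-0.9864  0.1642 -0.0032] pad y-> [0.0022 1.0002 0.0004]
scene ink_pad 0.93 [229.4, 220.0] [ 0.4761 -0.0948  0.0797]
0.97 [196.7, 175.2, 293.2, 250.9] 3522 [ 0.4856 -0.047   0.0837]
scene cover_grip 0.66 [267.3, 197.1] [0.5092 0.0035 0.1105]
0.7 [241.4, 180.8, 290.5, 219.5] 1056 [0.4992 0.0066 0.09  ]
top ink_pad 0.72 [285.4, 184.3] [ 0.4646 -0.0875  0.0833]
0.8 [241.0, 159.1, 306.1, 204.7] 1422 [ 0.4683 -0.0902  0.0808]
top cover_grip 0.67 [251.9, 166.4] [0.5062 0.005  0.1036]
0.67 [241.8, 161.1, 253.3, 167.9] 82 [0.5192 0.0158 0.0749]
```

View pics/pad.png

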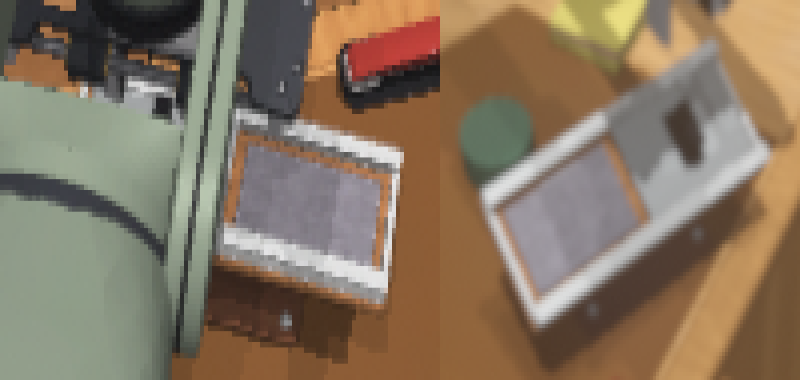

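The left crop shows the uncovered pad between (235,145) and (385,265). The right crop shows the cover fully open against the left end and the pad at (575,215). Now to the stamp, while I fit the pad.

Emit:
jog_arm(plan=[{"gripper": 0.6, "translation": [0.134, 0.254, 0.026], "yaw": 10.2}, {"gripper": 0.6, "translation": [0.134, 0.254, 0.026], "yaw": 10.2}, {"gripper": 0.6, "translation": [0.134, 0.254, 0.026], "yaw": 10.2}, {"gripper": 0.6, "translation": [0.134, 0.254, 0.026], "yaw": 10.2}, {"gripper": 0.6, "translation": [0.134, 0.254, 0.026], "yaw": 10.2}, {"gripper": 0.6, "translation": [0.134, 0.254, 0.026], "yaw": 10.2}, {"gripper": 0.6, "translation": [0.134, 0.254, 0.026], "yaw": 10.2}, {"gripper": 0.6, "translation": [0.134, 0.254, 0.026], "yaw": 10.2}])

```text
clock: 7.55
eef_pos: [0.4069, 0.2857, 0.1587]
tcp_rot: [-0.001, 0.17, 0.985, -0.001]
ft_force: [-0.7, -1.0, -0.2]
width: 0.601
grip_force: 0.0
```

```bash
python3 go.py .406 .2865 .034 70.3
python3 - <<'E'
from h import *
np.set_printoptions(precision=4,suppress=True)
for n in ['scene','top']:
    c=np.load(f'/tmp/{n}1.npy',allow_pickle=True).item();P=cloud(c);px=c['pixels'].astype(int)
    reg=(abs(P[...,0]-.472)<.06)&(abs(P[...,1]+.093)<.075)&(P[...,2]>.055)&(P[...,2]<.12)
    m=reg&(abs(px[...,0]-px[...,2])<22)&(px.max(-1)<190)&(px[...,2]>=px[...,1]+2)
    k,l,st,_=cv2.connectedComponentsWithStats(m.astype(np.uint8),connectivity=4);m=l==1+np.argmax(st[1:,4]);m=cv2.morphologyEx(m.astype(np.uint8),cv2.MORPH_OPEN,np.ones((3,3),np.uint8))>0
    Q=P[m];mm=Q.mean(0)
    for _ in range(5):
        nn=np.linalg.svd(Q-mm,full_matrices=False)[2][2];nn*=np.sign(nn[2]);Q=Q[abs((Q-mm)@nn)<.004];mm=Q.mean(0)
    a=np.radians(80);ey=np.array([np.cos(a),np.sin(a),0]);ey-=nn*(ey@nn);ey/=np.linalg.norm(ey);ex=np.cross(ey,nn)
    r=cv2.minAreaRect(np.stack([(Q-mm)@ex,(Q-mm)@ey],-1).astype(np.float32)*1000)
    print(n,len(Q),'mean',mm,'n',nn,'tilt',np.arccos(nn[2]),'ndir deg',np.degrees(np.arctan2(nn[1],nn[0])),r,'ctr',mm+(ex*r[0][0]+ey*r[0][1])/1000)
E
```

```text
t 7.55 p [0.4069 0.2857 0.1587] ft [-0.672  -1.0111 -0.2412] w 0.6006811471443451 g 0.0
tooly ang 70.4598720459883 z [-0.0013 -0.0012 -1.    ]
shift [0.001  0.0007 0.1247] yaw 0.1598720459883083
axes: world x-> [-0.9424  0.3345 -0.0013] pad y-> [ 0.1775  0.9843 -0.0014]
scene 795 mean [ 0.4743 -0.0967  0.0823] n [ 0.4233 -0.0754  0.9028] tilt 0.4444663128953994 ndir deg -10.093938072781723 ((-0.6112556457519531, 1.4965972900390625), (58.300865173339844, 92.05623626708984), 0.03315318748354912) ctr [ 0.474  -0.0952  0.0825]
top 524 mean [ 0.4702 -0.0921  0.08  ] n [ 0.4262 -0.0754  0.9015] tilt 0.447649464773289 ndir deg -10.03032224676992 ((0.9330654144287109, 0.07294082641601562), (58.80782699584961, 94.01090240478516), 0.06789804250001907) ctr [ 0.4711 -0.0922  0.0796]
```

The pad fit agrees between both cameras: tilt 0.446, long axis at 80.0°, centre about (0.4727, -0.093, 0.083). Next I grasp the stamp.

Emit:
jog_arm(plan=[{"gripper": 0.6, "translation": [0.0, 0.0, 0.05], "yaw": 0}, {"gripper": 0.6, "translation": [0.0, 0.0, 0.09], "yaw": 0}, {"gripper": 0.6, "translation": [0.0, 0.0, 0.12], "yaw": 0}, {"gripper": 0.6, "translation": [0.0, 0.0, 0.127], "yaw": 0}, {"gripper": 0.0, "translation": [0.0, 0.0, 0.127], "yaw": 0}, {"gripper": 0.0, "translation": [0.0, 0.0, 0.127], "yaw": 0}, {"gripper": 0.0, "translation": [0.0, 0.0, 0.127], "yaw": 0}, {"gripper": 0.0, "translation": [0.0, 0.0, 0.127], "yaw": 0}], newtons=6)

```text
clock: 8.35
eef_pos: [0.4092, 0.2859, 0.0342]
tcp_rot: [0.001, 0.171, 0.985, 0.001]
ft_force: [0.5, -0.0, 0.3]
width: 0.296
grip_force: 0.0
```

```bash
python3 go.py
python3 - <<'E'
from h import *
c=bot.camera('scene');P=cloud(c)
cv2.imwrite('pics/s3.png',cv2.resize(c['pixels'][110:180,260:350,::-1],None,fx=6,fy=6,interpolation=cv2.INTER_CUBIC))
E
```

```text
t 8.35 p [0.4092 0.2859 0.0342] ft [ 0.5092 -0.0019  0.2784] w 0.2958720025238176 g 0.0
tooly ang 70.29586032643918 z [ 0.0032  0.0015 -1.    ]
axes: world x-> [-0.9414  0.3372  0.0032] pad y-> [0.1803 0.9838 0.002 ]
```

View pics/s3.png

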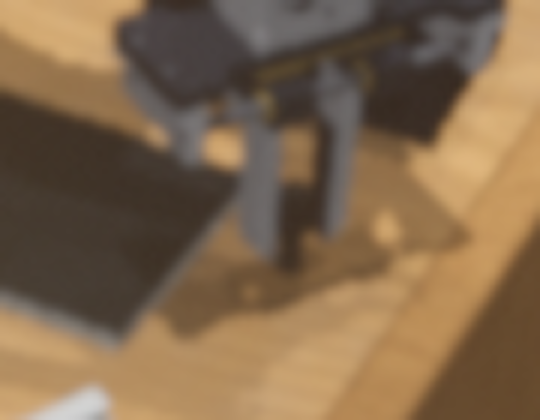

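The picture shows the handle at (290,215) between the two fingers, with the block below them. I close the rest of the way.

Emit:
jog_arm(plan=[{"gripper": 0.0, "translation": [0, 0, 0.0], "yaw": 0}, {"gripper": 0.0, "translation": [0, 0, 0], "yaw": 0}, {"gripper": 0.0, "translation": [0, 0, 0], "yaw": 0}], newtons=8)

```text
clock: 8.7
eef_pos: [0.409, 0.2859, 0.0339]
tcp_rot: [0.001, 0.171, 0.985, 0.001]
ft_force: [-0.0, -1.4, 6.2]
width: 0.251
grip_force: 8.0
```

```bash
python3 go.py
```

```text
t 8.7 p [0.409  0.2859 0.0339] ft [-0.0012 -1.3757  6.2307] w 0.2507576636931773 g 8.000361312297173
tooly ang 70.32118753258919 z [ 0.0027  0.001  -1.    ]
axes: world x-> [-0.9416  0.3367  0.0027] pad y-> [0.1798 0.9839 0.0014]
```

Emit:
jog_arm(plan=[{"gripper": 0.0, "translation": [-0.004, 0, 0.0], "yaw": 0}, {"gripper": 0.0, "translation": [-0.008, 0, 0.0], "yaw": 0}, {"gripper": 0.0, "translation": [-0.012, 0, 0.0], "yaw": 0}, {"gripper": 0.0, "translation": [-0.016, 0, 0.0], "yaw": 0}, {"gripper": 0.0, "translation": [-0.02, 0, 0.001], "yaw": 0}, {"gripper": 0.0, "translation": [-0.024, 0, 0.0015], "yaw": 0}, {"gripper": 0.0, "translation": [-0.024, 0, 0.0015], "yaw": 0}])

```text
clock: 9.4
eef_pos: [0.4323, 0.2778, 0.0323]
tcp_rot: [0.002, 0.171, 0.985, 0.001]
ft_force: [0.6, -0.7, 6.4]
width: 0.248
grip_force: 8.0
```

```bash
python3 go.py
```

```text
t 9.4 p [0.4323 0.2778 0.0323] ft [ 0.558  -0.6685  6.377 ] w 0.24765183460036672 g 8.000323607266182
tooly ang 70.29014520593583 z [ 0.0035  0.0013 -1.    ]
axes: world x-> [-0.9414  0.3373  0.0035] pad y-> [0.1804 0.9838 0.0018]
```

Emit:
jog_arm(plan=[{"gripper": 0.0, "translation": [0, 0, -0.03], "yaw": 0}, {"gripper": 0.0, "translation": [0, 0, -0.07], "yaw": -5}, {"gripper": 0.0, "translation": [0, 0, -0.11], "yaw": -9.7}, {"gripper": 0.0, "translation": [0, 0, -0.14], "yaw": -9.7}, {"gripper": 0.0, "translation": [0, 0, -0.14], "yaw": -9.7}])

```text
clock: 9.9
eef_pos: [0.4331, 0.2787, 0.1756]
tcp_rot: [0.004, 0.087, 0.996, 0.002]
ft_force: [0.5, -0.4, -0.3]
width: 0.248
grip_force: 8.0
```

```bash
cat > m.py <<'E'
from h import *
import sys
np.set_printoptions(precision=4,suppress=True)
s=bot.get_state();p=s['eef_pos'];q=s['tcp_rot'];r=R.from_quat([q[1],q[2],q[3],q[0]])
o=[]
for n in ['scene','top']:
    c=bot.camera(n);P=cloud(c)
    L=(P-p)@r.as_matrix()   # tool frame; z down
    m=(abs(L[...,0])<.05)&(abs(L[...,1])<.05)&(L[...,2]>.004)&(L[...,2]<.06)
    Q=L[m];print(n,len(Q))
    if n=='scene': np.save('/tmp/Q.npy',np.c_[Q,c['pixels'][m]])
    B=Q[Q[:,2]>.008]
    if len(B)>8: print(' min',B.min(0),'max',B.max(0)); print(' lowest',B[np.argsort(-B[:,2])[:6]])
    # candidate tilts: project block outline
    u,v=proj(c,p)[0].astype(int)
    im=np.ascontiguousarray(c['pixels'][max(v-40,0):v+40,max(u-50,0):u+50,::-1]);f=4
    big=cv2.resize(im,None,fx=f,fy=f,interpolation=cv2.INTER_CUBIC)
    if len(sys.argv)>2: # tilt, pivot dist
        t,h=map(float,sys.argv[2:4]);ct,st=np.cos(t),np.sin(t)
        # stamp leans top toward tool -x: axis up a=( -st,0,-ct) tool
        a=np.array([-st,0,-ct]);bx=np.array([-ct,0,st]);by=np.array([0,1.,0]);pv=np.array([0,0,-.019])
        for z in (0,.016):
            C=np.array([pv+a*(z-h)+bx*sx*.011+by*sy*.03 for sx,sy in [(1,1),(1,-1),(-1,-1),(-1,1)]])
            w=C@r.as_matrix().T+p
            uv=((proj(c,w)-[max(u-50,0),max(v-40,0)]+.5)*f).astype(np.int32)
            cv2.polylines(big,[uv.reshape(-1,1,2)],True,(0,255,0) if z else (255,0,255),1)
    o.append(cv2.resize(big,(400,320)))
cv2.imwrite(f'pics/{sys.argv[1]}.png',np.hstack(o))
E
python3 go.py .4727 -.093 .2 80; python3 m.py t1 .45 .053
```

```text
t 9.9 p [0.4331 0.2787 0.1756] ft [ 0.5372 -0.3724 -0.2914] w 0.24839766395808574 g 7.9999294024310075
tooly ang 80.02447920993511 z [ 0.0085  0.0037 -1.    ]
shift [-0.1036 -0.3591 -0.0255] yaw 0.02447920993510877
axes: world x-> [-0.9848  0.1732  0.0085] pad y-> [0.0115 1.0001 0.0051]
scene 141
 min [ 0.0021 -0.0323  0.0096] max [0.0263 0.0265 0.0329]
 lowest [[ 0.0115  0.0257  0.0329]
 [ 0.0093  0.0162  0.0309]
 [ 0.0122 -0.0287  0.0298]
 [ 0.0097 -0.0129  0.0286]
 [ 0.0161 -0.0292  0.0285]
 [ 0.0079 -0.0108  0.0285]]
top 110
 min [ 0.0136 -0.0316  0.0098] max [0.0352 0.0001 0.0295]
 lowest [[ 0.0195 -0.0316  0.0295]
 [ 0.0252 -0.0305  0.0293]
 [ 0.0171 -0.031   0.0289]
 [ 0.0341 -0.028   0.0278]
 [ 0.0337 -0.0309  0.0265]
 [ 0.023  -0.0306  0.0265]]
```

View pics/t1.png

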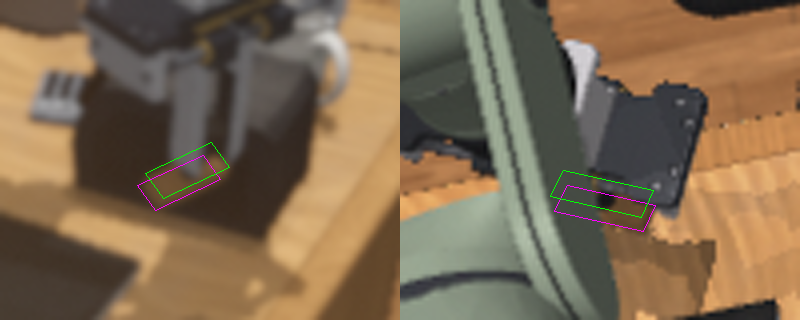

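Both views show the block tilted, and the model outline for 0.45 rad fits it: about (180,175) on the left and (605,200) on the right. The depth agrees too, with the lowest edge at tool x +12 mm, z +33 mm. On to the pad.

```bash
python3 go.py .5122 -.100 .185 80
```

```text
t 10.0 p [0.4298 0.2772 0.1705] ft [ 0.2666  0.4031 -0.5947] w 0.24707208082336732 g 8.000011794792954
tooly ang 80.01375271327169 z [-0.0003 -0.0001 -1.    ]
shift [-0.1466 -0.3572 -0.0145] yaw 0.01375271327168548
axes: world x-> [-0.9848  0.1734 -0.0003] pad y-> [ 0.0116  1.0001 -0.0002]
```

Emit:
jog_arm(plan=[{"gripper": 0.0, "translation": [-0.007, -0.018, -0.014], "yaw": 0}, {"gripper": 0.0, "translation": [-0.022, -0.054, -0.0145], "yaw": 0}, {"gripper": 0.0, "translation": [-0.04, -0.098, -0.0145], "yaw": 0}, {"gripper": 0.0, "translation": [-0.058, -0.142, -0.0145], "yaw": 0}, {"gripper": 0.0, "translation": [-0.076, -0.186, -0.0145], "yaw": 0}, {"gripper": 0.0, "translation": [-0.094, -0.23, -0.0145], "yaw": 0}, {"gripper": 0.0, "translation": [-0.112, -0.274, -0.0145], "yaw": 0}, {"gripper": 0.0, "translation": [-0.13, -0.316, -0.0145], "yaw": 0}])

```text
clock: 10.8
eef_pos: [0.5014, -0.0579, 0.1823]
tcp_rot: [-0.003, 0.087, 0.996, 0.001]
ft_force: [0.8, 0.7, -1.5]
width: 0.245
grip_force: 8.0
```

Emit:
jog_arm(plan=[{"gripper": 0.0, "translation": [-0.012, -0.031, 0.0], "yaw": 0}, {"gripper": 0.0, "translation": [-0.0166, -0.041, 0.0], "yaw": 0}, {"gripper": 0.0, "translation": [-0.0166, -0.041, 0.0], "yaw": 0}])

```text
clock: 11.1
eef_pos: [0.5114, -0.1002, 0.1829]
tcp_rot: [-0.002, 0.088, 0.996, 0.001]
ft_force: [0.0, 1.0, -0.2]
width: 0.245
grip_force: 8.0
```

```bash
python3 m.py t2 .446 .053; python3 go.py .5122 -.100 .148 80 .4974 -.0974 .1163 80 .4952 -.097 .1118 80 .4931 -.0966 .1073 80
```

```text
scene 163
 min [ 0.0035 -0.0307  0.0081] max [0.0257 0.0298 0.0302]
 lowest [[ 0.0099 -0.0067  0.0302]
 [ 0.0093  0.0145  0.0298]
 [ 0.0096 -0.0123  0.0297]
 [ 0.009  -0.0232  0.0289]
 [ 0.0079  0.0029  0.028 ]
 [ 0.0087  0.0225  0.0276]]
top 0
t 11.2 p [ 0.5115 -0.0983  0.1838] ft [ 0.0129  0.3546 -0.5831] w 0.24986407767464902 g 7.999968818330672
tooly ang 80.0292583940354 z [-0.0033  0.0021 -1.    ]
shift [-0.0011 -0.0017  0.0358] yaw 0.029258394035394986
shift [ 0.0138 -0.0017  0.0675] yaw 0.029258394035394986
shift [ 0.016  -0.0017  0.072 ] yaw 0.029258394035394986
shift [ 0.0181 -0.0017  0.0765] yaw 0.029258394035394986
axes: world x-> [-0.9849  0.1731 -0.0033] pad y-> [0.0113 1.0001 0.0016]
```

View pics/t2.png

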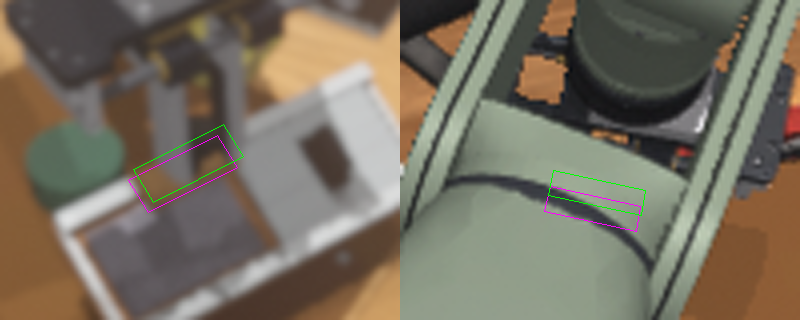

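The left view shows the tilted stamp above the pad at (185,170), matching the model outline. Now I move down along the pad's normal.

Emit:
jog_arm(plan=[{"gripper": 0.0, "translation": [-0.001, -0.0015, 0.02], "yaw": 0}, {"gripper": 0.0, "translation": [-0.001, -0.0015, 0.036], "yaw": 0}, {"gripper": 0.0, "translation": [0.006, -0.0015, 0.052], "yaw": 0}, {"gripper": 0.0, "translation": [0.012, -0.0015, 0.063], "yaw": 0}, {"gripper": 0.0, "translation": [0.014, -0.0015, 0.0675], "yaw": 0}, {"gripper": 0.0, "translation": [0.014, -0.0015, 0.0675], "yaw": 0}])

```text
clock: 11.8
eef_pos: [0.4979, -0.0977, 0.1174]
tcp_rot: [-0.001, 0.087, 0.996, 0.0]
ft_force: [0.9, -0.6, -0.5]
width: 0.25
grip_force: 8.0
```

```bash
python3 go.py .4974 -.0974 .1163 80 .4952 -.097 .1118 80 .4931 -.0966 .1073 80
```

```text
t 11.8 p [ 0.4979 -0.0977  0.1174] ft [ 0.906  -0.5938 -0.5303] w 0.24992834882787734 g 7.999969082447933
tooly ang 80.0753335260926 z [-0.0014  0.0007 -1.    ]
shift [0.0005 0.0002 0.0011] yaw 0.07533352609260646
shift [0.0027 0.0002 0.0056] yaw 0.07533352609260646
shift [0.0048 0.0002 0.0101] yaw 0.07533352609260646
axes: world x-> [-0.985   0.1724 -0.0014] pad y-> [0.0105 1.0002 0.0005]
```

Emit:
jog_arm(plan=[{"gripper": 0.0, "translation": [0.001, 0, 0.002], "yaw": 0}, {"gripper": 0.0, "translation": [0.002, 0, 0.004], "yaw": 0}, {"gripper": 0.0, "translation": [0.003, 0, 0.006], "yaw": 0}, {"gripper": 0.0, "translation": [0.0037, 0, 0.008], "yaw": 0}, {"gripper": 0.0, "translation": [0.0037, 0, 0.008], "yaw": 0}])

```text
clock: 12.3
eef_pos: [0.4965, -0.0988, 0.111]
tcp_rot: [0.002, 0.087, 0.996, -0.0]
ft_force: [0.9, -0.7, 2.2]
width: 0.253
grip_force: 8.0
```

```bash
python3 go.py
```

```text
t 12.3 p [ 0.4965 -0.0988  0.111 ] ft [ 0.93   -0.7162  2.232 ] w 0.2526529072675 g 8.000099636701634
tooly ang 79.98424102086297 z [ 0.0032 -0.0011 -1.    ]
axes: world x-> [-0.9848  0.1739  0.0032] pad y-> [ 0.0121  1.0001 -0.0006]
```

Emit:
jog_arm(plan=[{"gripper": 0.0, "translation": [0.0005, 0, 0.001], "yaw": 0}, {"gripper": 0.0, "translation": [0.001, 0, 0.002], "yaw": 0}, {"gripper": 0.0, "translation": [0.0013, 0, 0.003], "yaw": 0}, {"gripper": 0.0, "translation": [0.0013, 0, 0.003], "yaw": 0}])

```text
clock: 12.7
eef_pos: [0.4977, -0.0994, 0.1098]
tcp_rot: [0.005, 0.087, 0.996, -0.001]
ft_force: [3.8, -1.5, 7.3]
width: 0.248
grip_force: 8.0
```

```bash
python3 go.py; python3 m.py t3 .446 .053
```

```text
t 12.7 p [ 0.4977 -0.0994  0.1098] ft [ 3.7778 -1.453   7.3187] w 0.24834735087783538 g 8.00032269267831
tooly ang 79.99158111784504 z [ 0.0088 -0.003  -1.    ]
axes: world x-> [-0.9847  0.1738  0.0088] pad y-> [ 0.012   1.0001 -0.0015]
scene 960
 min [-0.0229 -0.05    0.0082] max [0.05   0.05   0.0588]
 lowest [[-0.0118 -0.0175  0.0588]
 [-0.0117 -0.0485  0.0588]
 [-0.0127  0.0138  0.0578]
 [-0.013   0.0463  0.0575]
 [-0.0132  0.0077  0.0567]
 [-0.0135  0.0017  0.0559]]
top 0
```

View pics/t3.png

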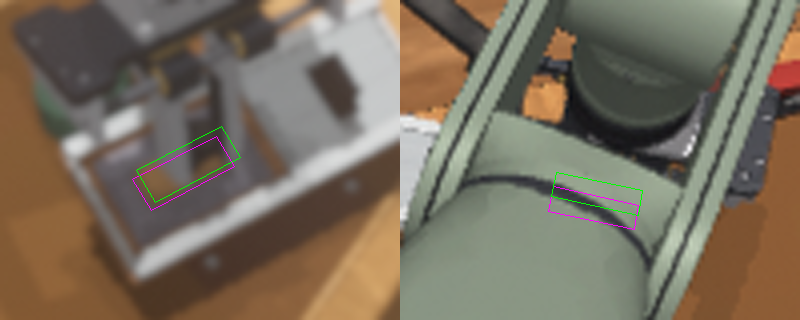

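The left view shows the stamp seated on the pad around (187,170), and the force direction matches the pad's normal (8.4 N). I'll check flatness and centring numerically from the depth data.

```bash
cat > f.py <<'E'
from h import *
np.set_printoptions(precision=2,suppress=True)
c=bot.camera('scene');P=cloud(c);px=c['pixels'].astype(int)
n=np.array([.4233,-.0754,.9028]);n/=np.linalg.norm(n);a=np.radians(80);ey=np.array([np.cos(a),np.sin(a),0]);ey-=n*(n@ey);ey/=np.linalg.norm(ey);ex=np.cross(ey,n)
L=(P-np.array([.474,-.0952,.0825]))@np.stack([ex,ey,n],1)*1000
m=(abs(L[...,0])<26)&(abs(L[...,1])<42)&(L[...,2]>3)&(L[...,2]<22)
wood=m&(px[...,0]-px[...,2]>35)
Q=L[wood];print('block pts',len(Q),'min',np.percentile(Q,2,0),'max',np.percentile(Q,98,0))
for lo in range(-16,20,4):
    k=Q[(Q[:,0]>=lo)&(Q[:,0]<lo+4)]
    if len(k):print(lo,len(k),'z',np.percentile(k[:,2],[10,50,90]))
k=m&(abs(L[...,1])>13)
T=L[k&(L[...,2]>12.0)];print('top pts',len(T),T.mean(0),'slope dz/d(x,y)',np.linalg.lstsq(np.c_[T[:,:2],np.ones(len(T))],T[:,2],rcond=None)[0])
F=L[k&(L[...,2]<12)&(L[...,0]>4)];print('front pts',len(F),F.mean(0),'dx/d(y,z)',np.linalg.lstsq(np.c_[F[:,1:],np.ones(len(F))],F[:,0],rcond=None)[0] if len(F)>4 else '')
E
python3 f.py; python3 go.py
```

```text
block pts 81 min [ -7.35 -30.01   7.02] max [12.27 15.3  19.14]
-8 11 z [12.88 15.3  17.29]
-4 12 z [12.65 15.79 17.52]
0 10 z [13.45 16.33 19.18]
4 15 z [14.38 15.53 17.26]
8 28 z [11.6  16.14 18.16]
12 5 z [ 9.87 13.23 18.05]
top pts 70 [  2.69 -18.78  16.04] slope dz/d(x,y) [ 0.03 -0.01 15.67]
front pts 18 [12.6  -5.77  6.23] dx/d(y,z) [-0.03 -0.68 16.7 ]
t 12.85 p [ 0.4977 -0.0994  0.1098] ft [ 4.8915 -1.216   6.5162] w 0.24798017925187077 g 8.000351584050804
tooly ang 79.99301462431043 z [ 0.0086 -0.003  -1.    ]
axes: world x-> [-0.9847  0.1738  0.0086] pad y-> [ 0.012   1.0001 -0.0015]
```

The block's top face is parallel to the pad (slope under 0.03) at 16 mm height, and it is centred within about 2 mm. Now I firm up the grip and push a bit more.

Emit:
jog_arm(plan=[{"gripper": 0.0, "translation": [0, 0, 0], "yaw": 0}, {"gripper": 0.0, "translation": [0, 0, 0], "yaw": 0}, {"gripper": 0.0, "translation": [0.0003, 0, 0.0007], "yaw": 0}, {"gripper": 0.0, "translation": [0.0005, 0, 0.0012], "yaw": 0}, {"gripper": 0.0, "translation": [0.0005, 0, 0.0012], "yaw": 0}, {"gripper": 0.0, "translation": [0.0005, 0, 0.0012], "yaw": 0}], newtons=15)

```text
clock: 13.45
eef_pos: [0.4983, -0.0995, 0.1094]
tcp_rot: [0.006, 0.087, 0.996, -0.001]
ft_force: [6.1, -0.6, 9.0]
width: 0.247
grip_force: 15.0
```

```bash
python3 f.py; python3 go.py; python3 -c "
from h import *
c=bot.camera('scene');P=cloud(c);print([ (r['conf'],np.nanmedian(P[r['pixels']],0)) for r in bot.trace('scene','glue_stick')[:1]])"; python3 go.py|head -1
```

```text
block pts 79 min [ -7.83 -30.22   7.43] max [12.76 14.2  19.33]
-8 11 z [11.3  15.16 16.63]
-4 13 z [10.61 14.67 18.32]
0 9 z [12.88 14.78 17.12]
4 14 z [ 9.65 15.5  17.28]
8 24 z [12.45 15.69 19.24]
12 8 z [10.49 15.36 18.01]
top pts 66 [  3.13 -18.79  16.01] slope dz/d(x,y) [ 0.02 -0.01 15.67]
front pts 17 [ 13.68 -11.27   6.67] dx/d(y,z) [ 0.1  -0.49 18.03]
t 13.5 p [ 0.4983 -0.0995  0.1094] ft [ 5.0889 -0.7528  8.323 ] w 0.24699458359651388 g 15.000905973720364
tooly ang 79.98617936163838 z [ 0.0111 -0.0035 -0.9999]
axes: world x-> [-0.9847  0.1739  0.0111] pad y-> [ 0.0121  1.0001 -0.0016]
[(0.72, array([ 0.46424282, -0.30931244,  0.05798608]))]
t 13.6 p [ 0.4982 -0.0995  0.1094] ft [ 5.5483 -1.0229  9.2116] w 0.24623481269543204 g 15.00088325527031
```

```bash
python3 -c "
from bench import bot
print(bot.hand_in())"
```

```text
the job is handed in; nothing more can be done
None
```

I slid the cover open to its stop and pressed the stamp flat on the pad, within about 2 mm of its middle and with the long sides lined up. I handed in at about 13.6 s, still holding it there with a steady push of about 11 N; the glue stick was not touched.

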